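Close the paint box and raise its canvas mast

TASK

Gently lower the hinged lid of the paint box until it lies shut, without letting it slam. Then take hold of the head of the telescoping canvas mast behind the box so that its side button is squeezed in, and pull it straight up past the first stop to the second stop, fully extended. Finish while still holding the head up there, so that a canvas can be slipped in under it, and leave everything else on the table where it stands.

Things in the scene. Friction and masses are not known exactly. Their poses are not given: they have to be found in the camera images.
- paintbox: Open wooden paint box, 150 (x) x 240 (y) x 55 mm high, fixed on the table. Origin under its centre; x points from its front (robot's side) to its hinged back, y along the hinge, z up. Behind it a 12 mm high deck, as wide as the box, runs on to x = 185 mm.
- lid_hinge (a point): Point on the lid's hinge line, at the middle of the box's back upper rim (x = +75 mm, y = 0 in the box frame), 55 mm above the table.
- lid (a joint): Angle of the wooden lid, rad: 0 = closed flat on the box, open at 1.0 to 1.35 (1.57 = upright). 9 mm thick, 240 mm along the hinge, reaching 150 mm from the hinge to the robot's side; no knob. At 0 its underside is at hinge height, its outer face 9 mm above. Stiff hinge: it stays where left; push its outer (far) face all the way down, 1 to 2 N near the free edge.
- mast: Telescoping canvas mast, an upright three-section square metal tube on a 50 x 60 mm foot, fixed on the deck behind the box. Origin under the foot, 12 mm above the table; z up, x away from the box, y sideways. The outer post is 28 x 30 mm, its top 115 mm above the origin. As a body it includes all sections, head and button.
- head_grip (a point): Centre of the mast's grey head at the button's height (160 mm above the table when retracted); moves with the head, axes as the mast's. The head is a block 30 (x) x 34 (y) x 46 (z) mm, from 25 mm below to 21 mm above this point. A hooked lip, 20 mm wide in y, reaches 35 mm to -x.
- button_face (a point): Centre of the outer face of the black round push button, 20 mm across, on the head's -y side, facing -y, 25 mm from head_grip. It sticks out 8 mm, so head and button measure 42 mm along y, 36 mm with the button in. Gripping the head along y squeezes it in with one finger while the other bears on the +y face.
- mast_button (a joint): How far the side button is pressed in, m: 0 = out, 0.006 = fully in; spring 2 to 6.5 N. Unless pressed in by at least 0.004, a latch blocks pulling the head up from the retracted position, and again at the first stop: keep it pressed while pulling.
- mast_head (a joint): How far the inner section with the head is out of the middle section, m: 0 to 0.055 (end stop). It takes about 3.5 N upward and comes out first: its end is the first stop. It sinks back by its weight when let go.
- mast_mid (a joint): How far the middle section is out of the outer post, m: 0 to 0.055 (end stop). It is stiffer, about 9 N upward in all, and comes out after the first stop: its end is the second stop, with the head 0.110 m above where it began.
- palette: Bystander: a white porcelain paint palette with round wells, 100 x 170 x 16 mm, lying flat; origin under its centre.
- ink_bottle: Bystander: a small amber jar with black cap, 48 mm across, 70 mm tall; origin under its centre.
- medium_can: Bystander: a steel can, 60 mm across, 95 mm tall; origin under its centre.
- water_cup: Bystander: an open white porcelain cup, 72 mm across, 80 mm tall; origin under its centre.
- brush: Bystander: a round paint brush, 205 mm long, lying flat beyond the brush; origin under its middle, its x axis runs along it.
- palette_knife: Bystander: a palette knife, 205 mm long, lying flat beyond the brush; origin under its middle, its x axis runs along it.
- brush_pot: Bystander: a terracotta pot of upright brushes, 80 mm across, 195 mm tall; origin under its centre.

How it is judged:
By the outcome, as a careful person would: the job done as asked, in the order asked, and still so for the second after the job is handed in, while the arm keeps its last pose, push and grip.
It also fails if it takes over 54 s, if anything falls off the work surface, if the arm or the gripper's body presses on something with over 40 N, if the wrist force passes 120 N, or if a joint passes its speed limit or range.

ROBOT

A 7-joint arm with a two-finger parallel gripper is mounted at the origin on the work surface. World frame = base frame: x ahead of the robot, y to its left, z up, the work surface at z = 0. Lengths are in m, angles in rad, forces in N, time in s.
With the tool pointing down it reaches from about 0.425 to 0.925 m from the base axis. Payload 6.8 kg.
Tool frame: the origin (TCP) lies at the very end of the fingers, on their centre line; the grasp point (between the pads) lies 19 mm behind it (r.tcp_to_grasp is the distance from the TCP to the grasp point, in m); z points along the fingers, y is the line along which they close (so a half turn about z gives the same grasp; the last joint's range is limited). The gripper opens to 85 mm and grips with 20 to 120 N. Pads are 22 mm wide; open, the fingers measure 114 mm over their backs; the gripper's body (76 mm by 85 mm) begins 54 mm behind the grasp point. The pads swing forward as they close: fully open they stand 13 mm farther back than shut.
Start: joints at [1.01, 0.477, 0.022, 1.555, -0.011, 1.109, -0.083], TCP at [0.295, -0.607, 0.231] pointing down, gripper open.
Joint ranges: [-2.96, 2.96], [-0.34, 2.1], [-1.41, 1.46], [0.24, 2.44], [-1.37, 4.51], [0.17, 1.92], [-2.96, 2.96]. Speed limits (rad/s): [2.39, 2.39, 3.14, 3.14, 3.14, 3.14, 3.14].

INTERFACE

Orientations are given as a rotation vector (axis times angle).
In Python, from bench import r gives the robot as it stands.
- The arm moves only by the tool step_arm, never from a script. Its argument "moves" is a list of rows, each a list of 7 numbers: the shift along the tool's x, y, z in mm, then the turn, a rotation vector about the tool's x, y, z in rad, then the finger opening in mm, from 0 to 85.4. A call has 1 to 8 rows; each row is the pose to reach, as a shift and turn from the pose commanded when the call began, along the tool's axes at that moment; what a row does not reach only later rows make up. A row lasts 1/10 s, in which the tool goes at most 50 mm and 8.59 degrees, less where a joint would pass 70% of its speed; a pose out of reach is approached as far as the arm can. A call with a gripper value outside its range is refused whole. The fingers move at their own pace and stop on an object; "grip_force" is the grip in N (left out, the last holds). Time passes only in rows, so rows that repeat a pose let the fingers close. It gives the time, the measured TCP pose, the force, the opening and the grip force at its end, in the units of the state.
- r.get_obs(): the state, without advancing time (a new reading comes with each control period).
- r.grab_frame(name): name is "side" or "top"; returns a dict with "image" (400x640x3 uint8, red, green, blue), "depth" (400x640 float32, m along the optical axis (not along the pixel's ray), 0 where there is no reading), "mtx" (3x3 intrinsics, pixels), "k1" (the pictures are not rectified: a ray, as slopes to the right and down, at radius r is drawn at 1 + k1 r^2 times it, then the intrinsics apply), "rvec" (rotation vector, rad) and "tvec" (3), from world to camera coordinates, as OpenCV has them. Camera axes: x right, y down, z forward; pixel columns grow to the right and rows downward; lengths in m; the calibration is good to about 2 mm. A picture is of the moment at which its call begins.
- r.hand_in(): hands the job in; it is judged then, once.
The state is a dict: "clock": time; "joints": joint angles; "qvel": joint speeds; "tau": joint torques, N m; "tcp_pos": TCP position; "orientation": TCP orientation; "contact_force": force on the tool from outside, world axes, zero at the start; "moment": the same for the moment, N m; "grip_width": finger opening in m; "gripper_force": force on a finger pad.
Only numpy, scipy, OpenCV 4.12 (cv2) and the standard library are available. Lean on these libraries where they do the work, as an engineer would, in place of code of your own. Each camera call takes 0.05 s, during which the arm holds its last target. There are 200 camera calls.

## Working session

There is one attempt and no reset: what is moved stays moved. The work goes in short steps, Python scripts to look and compute and a tool call to move; the robot and the scene stay as the last step left them, time stands still between calls to the robot, and variables do not carry over. Pictures are saved under pics/ and viewed, at most 13 in all, crops included, and the job is handed in when it is done.

Besides the shell and the picture viewer there is one more tool, called as name(argument=value, ...) on one line, values as JSON. step_arm: Moves the arm, as the interface text tells. Its arguments: {"type":"object","properties":{"moves":{"type":"array","items":{"type":"array","items":{"type":"number"}}},"grip_force":{"type":"number"}},"required":["moves"]}

```bash
mkdir -p pics
cat > h.py <<'E'
import numpy as np, cv2
from scipy.spatial.transform import Rotation as R
from bench import r
def frame(n):
    f=r.grab_frame(n); f['n']=n; return f
def save(f,p,crop=None,s=1):
    im=f['image'][:,:,::-1]
    if crop: a,b,c,d=crop; im=im[b:d,a:c]
    cv2.imwrite(p,cv2.resize(im,None,fx=s,fy=s,interpolation=cv2.INTER_CUBIC))
def cloud(f):
    v,u=np.mgrid[0:400,0:640]; uv=np.stack([u,v],-1).reshape(-1,1,2).astype(float)
    s=cv2.undistortPoints(uv,np.array(f['mtx']),np.array([f['k1'],0,0,0.]))[:,0]
    z=f['depth'].reshape(-1,1); P=np.hstack([s*z,z])
    M=cv2.Rodrigues(np.array(f['rvec']))[0]
    W=(P-np.array(f['tvec']).reshape(1,3))@M
    W[z[:,0]==0]=np.nan
    return W.reshape(400,640,3)
E
python3 - <<'E'
from h import *
for n in('top','side'):
    f=frame(n); save(f,f'pics/{n}0.png'); np.save(n+'0.npy',cloud(f)); print(f['tvec'],f['rvec'])
o=r.get_obs(); print(o)
print(R.from_rotvec(o['orientation']).as_matrix().round(3))
E
```

```text
[0.11551412 0.62897933 1.21102615] [ 2.09096908 -2.15166655  0.18438465]
[-6.17256423e-01  7.17854408e-04  1.44567088e+00] [ 2.12224976  0.46352229 -0.21958034]
{'clock': 0.1, 'joints': array([ 1.00991565,  0.47772625,  0.02234394,  1.55635199, -0.01150602,
        1.10928648, -0.08309335]), 'qvel': array([ 0.0003506 , -0.00053128, -0.00098714, -0.00164263, -0.00021164,
       -0.00017516,  0.00102676]), 'tau': array([ 3.31398296e-03, -5.97764146e+01,  1.61312733e+00, -2.81953686e+01,
        1.28225141e-02,  5.02938768e-03, -4.90618515e-05]), 'tcp_pos': array([ 0.29504944, -0.60650977,  0.23041729]), 'orientation': array([-3.05988825e+00, -7.04848442e-01,  7.53762776e-04]), 'contact_force': array([-0.14932658,  0.00320884,  0.38758546]), 'moment': array([ 0.05952248, -0.01525945,  0.01997863]), 'gripper_force': 0.0, 'grip_width': 0.0855559801374624}
[[ 0.899  0.437 -0.001]
 [ 0.437 -0.899  0.001]
 [-0.    -0.002 -1.   ]]
```

View pics/top0.png

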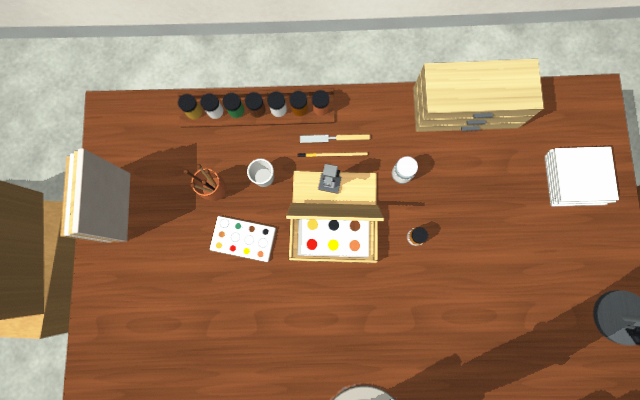

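View pics/side0.png

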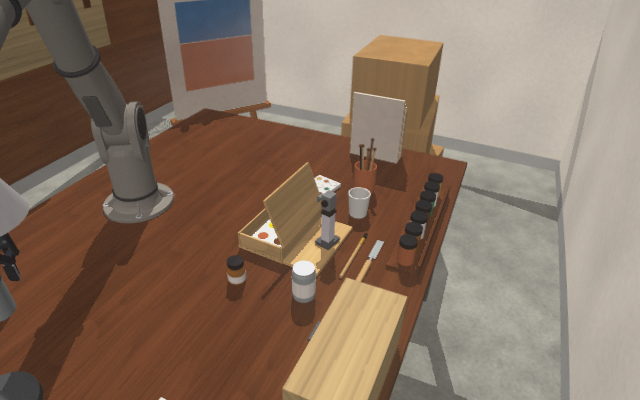

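The top view shows the box at about (335,232), the lid edge at (335,212) and the mast at (329,178). In the side view, the mast head is at (327,203).

Run:
```python
from h import *
for n,c in(('top',(270,150,430,270)),('side',(220,150,390,290))):
    im=cv2.imread(f'pics/{n}0.png'); a,b,e,d=c
    cv2.imwrite(f'pics/{n}0c.png',cv2.resize(im[b:d,a:e],None,fx=4.2,fy=4.2,interpolation=cv2.INTER_CUBIC))
T=np.load('top0.npy');S=np.load('side0.npy')
def p(C,u,v): return C[v,u].round(3)
for q in [(293,173),(377,173),(289,261),(377,261),(288,216),(335,207),(335,215),(382,217),(329,170),(326,180),(334,180),(210,185),(260,172),(405,168),(418,235)]: print('T',q,p(T,*q))
for q in [(327,197),(323,203),(331,203),(327,225),(309,167),(268,200),(290,200),(300,195),(310,200),(305,220)]: print('S',q,p(S,*q))
```

```text
T (293, 173) [0.703 0.174 0.012]
T (377, 173) [ 0.699 -0.072 -0.001]
T (289, 261) [ 0.451  0.191 -0.005]
T (377, 261) [ 0.444 -0.058  0.003]
T (288, 216) [0.552 0.176 0.197]
T (335, 207) [0.586 0.058 0.103]
T (335, 215) [0.553 0.061 0.185]
T (382, 217) [ 0.544 -0.054  0.193]
T (329, 170) [0.669 0.072 0.181]
T (326, 180) [0.646 0.08  0.169]
T (334, 180) [0.654 0.059 0.128]
T (210, 185) [0.653 0.389 0.116]
T (260, 172) [0.711 0.271 0.005]
T (405, 168) [ 0.688 -0.136  0.096]
T (418, 235) [ 0.508 -0.165  0.065]
S (327, 197) [0.671 0.054 0.18 ]
S (323, 203) [0.663 0.045 0.163]
S (331, 203) [0.682 0.058 0.161]
S (327, 225) [0.674 0.054 0.085]
S (309, 167) [0.561 0.173 0.185]
S (268, 200) [ 0.543 -0.042  0.191]
S (290, 200) [0.564 0.041 0.147]
S (300, 195) [0.574 0.085 0.14 ]
S (310, 200) [0.589 0.121 0.106]
S (305, 220) [0.599 0.066 0.071]
```

View pics/top0c.png

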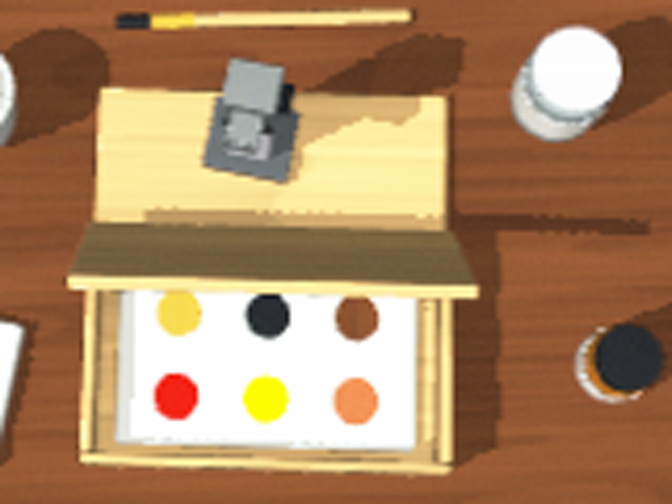

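View pics/side0c.png

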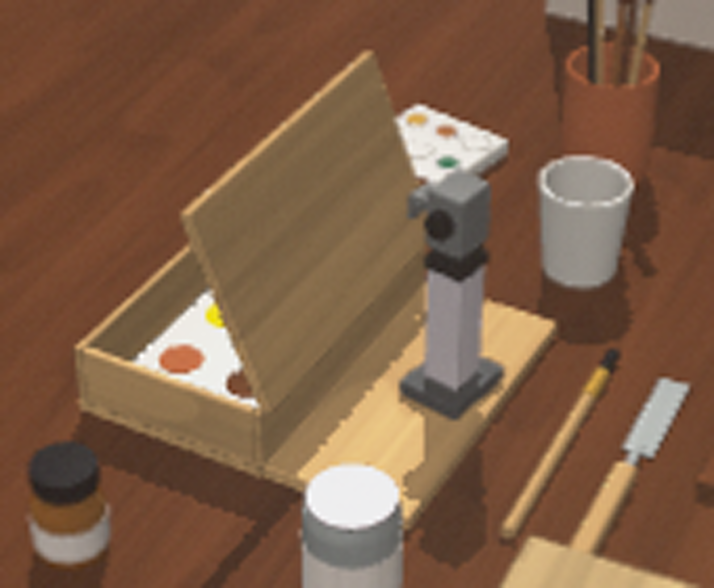

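The crops show the mast yawed about -10° on the deck. The button is a black disc on the head's right (-y) face at side crop (440,225), and the hook points toward the robot. Next I'll fit these from the depth data.

Run:
```python
from h import *
T=np.load('top0.npy').reshape(-1,3);S=np.load('side0.npy').reshape(-1,3)
def sel(C,lo,hi): 
    m=np.all((C>lo)&(C<hi),1); return C[m]
def rect(P): 
    c,(w,h),a=cv2.minAreaRect((P[:,:2]*1000).astype(np.float32)); return np.round(c,1),round(w,1),round(h,1),round(a,1),len(P)
for n,C in(('T',T),('S',S)):
    h=sel(C,[.61,.02,.172],[.72,.11,.19]); print(n,'headtop',rect(h), np.median(h[:,2]))
    h=sel(C,[.62,.0,.135],[.72,.11,.19]); print(n,'head',rect(h))
    h=sel(C,[.62,.0,.03],[.72,.11,.11]); print(n,'post',rect(h))
    h=sel(C,[.62,.0,.016],[.72,.11,.03]); print(n,'foot',rect(h))
    h=sel(C,[.40,-.09,.046],[.60,.22,.06]); print(n,'rim',rect(h))
    h=sel(C,[.59,-.1,.007],[.71,.2,.016]); print(n,'deck',rect(h))
    l=sel(C,[.52,-.09,.075],[.62,.21,.21]); c=l.mean(0); u,s,v=np.linalg.svd(l-c,full_matrices=False); print(n,'lid n',v[2].round(3),c.round(3),s[2]/len(l)**.5, l.min(0).round(3),l.max(0).round(3))
# head -y face from side
h=sel(S,[.64,.0,.14],[.70,.07,.178])
print(h[::6].round(3).tolist()[:60])
```

```text
T headtop (array([668.2,  68.3]), 39.3, 29.5, 77.6, 163) 0.18120135549118707
T head (array([658.2,  69.3]), 41.8, 49.6, 76.1, 270)
T post (array([660.4,  71.9]), 22.3, 50.8, 15.0, 31)
T foot (array([661.6,  53.8]), 108.8, 79.9, 88.7, 284)
T rim (array([523.6,  65.2]), 238.7, 157.5, 86.8, 447)
T deck (array([653.2,  49.4]), 298.2, 112.2, 89.8, 1912)
T lid n [ 0.919 -0.051  0.39 ] [0.565 0.062 0.154] 0.0018870561604420095 [ 0.536 -0.057  0.075] [0.601 0.182 0.204]
S headtop (array([671. ,  67.1]), 41.3, 29.9, 77.0, 110) 0.17986761340442986
S head (array([660. ,  66.1]), 45.7, 52.5, 82.2, 298)
S post (array([675.1,  61.3]), 39.1, 25.0, 29.6, 293)
S foot (array([673.5,  60.9]), 71.2, 60.2, 24.7, 179)
S rim (array([521.2,  40. ]), 199.8, 156.6, 87.4, 306)
S deck (array([650. ,  55.5]), 243.6, 113.7, 87.1, 1403)
S lid n [-0.926  0.056 -0.372] [0.57  0.047 0.14 ] 0.0018188199715105868 [ 0.532 -0.062  0.075] [0.604 0.184 0.201]
[[0.641, 0.068, 0.166], [0.645, 0.067, 0.165], [0.684, 0.065, 0.177], [0.66, 0.058, 0.171], [0.655, 0.057, 0.167], [0.676, 0.05, 0.177], [0.686, 0.068, 0.169], [0.672, 0.053, 0.171], [0.684, 0.067, 0.166], [0.671, 0.054, 0.166], [0.684, 0.066, 0.163], [0.669, 0.046, 0.168], [0.682, 0.056, 0.165], [0.666, 0.046, 0.164], [0.68, 0.056, 0.162], [0.664, 0.044, 0.161], [0.679, 0.051, 0.161], [0.667, 0.045, 0.158], [0.68, 0.054, 0.156], [0.666, 0.046, 0.154], [0.681, 0.054, 0.153], [0.665, 0.055, 0.144], [0.682, 0.058, 0.148], [0.67, 0.052, 0.144], [0.685, 0.058, 0.145]]
```

step_arm(moves=[[20,-16,-20,0,0,0.06,0],[50,-40,-40,0,0,0.15,0],[88,-71,-60,0,0,0.25,0],[126,-102,-70,0,0,0.35,0],[164,-133,-70,0,0,0.45,0],[202,-164,-70,0,0,0.55,0],[238,-194,-70,0,0,0.62,0],[270,-220,-70,0,0,0.675,0]], grip_force=40)

```text
clock: 0.9
tcp_pos: [0.4425, -0.2882, 0.3012]
orientation: [-3.122, 0.35, 0.0]
contact_force: [0.5, -1.0, -0.1]
grip_width: -0.0001
gripper_force: 0.0
```

```bash
cat >> h.py <<'E'
def to(p):
    o=r.get_obs(); M=R.from_rotvec(o['orientation']).as_matrix()
    print('t',o['clock'],'tcp',o['tcp_pos'].round(4),'F',o['contact_force'].round(1),'w',o['grip_width'],'yaw',np.degrees(np.arctan2(M[1,0],M[0,0])).round(2),'zax',M[:,2].round(3))
    for q in p: print((M.T@(np.array(q)-o['tcp_pos'])*1000).round(1))
E
python3 -c "
from h import *
to([[.59,.03,.30],[.60,.03,.175]])"
```

```text
t 0.9 tcp [ 0.4425 -0.2882  0.3012] F [ 0.5 -1.  -0.1] w -6.636144026254037e-05 yaw -12.79 zax [-0.  0. -1.]
[  73.4 -342.9    1.3]
[  83.2 -345.1  126.3]
```

step_arm(moves=[[10,-40,0,0,0,0,0],[21,-87,0,0,0,0,0],[32,-135,0,0,0,0,0],[43,-182,0,0,0,0,0],[55,-229,0,0,0,0,0],[66,-276,0,0,0,0,0],[76,-318,0,0,0,0,0],[83,-345,0,0,0,0,0]])

```text
clock: 1.7
tcp_pos: [0.5993, 0.0314, 0.3008]
orientation: [-3.122, 0.342, 0.001]
contact_force: [-0.3, 0.3, -0.2]
grip_width: 0.0001
gripper_force: 0.0
```

step_arm(moves=[[0,0,20,0,0,0,0],[0,0,50,0,0,0,0],[0,0,80,0,0,0,0],[0,0,105,0,0,0,0],[0,0,120,0,0,0,0],[0,0,124,0,0,0,0],[0,0,124,0,0,0,0]])

```text
clock: 2.4
tcp_pos: [0.5989, 0.0271, 0.1773]
orientation: [3.122, -0.348, -0.001]
contact_force: [-0.0, 0.3, -0.6]
grip_width: 0.0001
gripper_force: 0.0
```

Run:
```python
from h import *
f=frame('side'); save(f,'pics/s1.png',(200,90,400,290),2.9)
# arc for TCP: start actual; corner w=15 in x ahead
h=np.array([.598,.061,.055]); ex=np.array([np.cos(.057),-np.sin(.057),0])
P=[]
base=np.array([.598,.033,0])
for th in [1.175,1.1,1.0,.9,.8,.7,.6,.5,.4,.3,.2,.1,.05,0]:
    rr=.128; a=-rr*np.cos(th)+.009*np.sin(th)+.013; z=.055+rr*np.sin(th)+.009*np.cos(th)
    P.append(base+ex*a+[0,0,z])
to(P)
```

```text
t 2.45 tcp [0.5994 0.0272 0.1781] F [0.4 0.2 1. ] w -0.0003821598205735239 yaw -12.74 zax [ 0.001  0.    -1.   ]
[-30.3  -0.7   1.5]
[-39.2   0.8   4.9]
[-50.6   2.7  10.5]
[-61.4   4.5  17.2]
[-71.5   6.2  25. ]
[-80.7   7.7  33.7]
[-89.1   9.1  43.3]
[-96.5  10.4  53.8]
[-102.8   11.4   64.9]
[-107.9   12.3   76.6]
[-111.9   12.9   88.8]
[-114.7   13.4  101.3]
[-115.6   13.6  107.6]
[-116.2   13.7  114. ]
```

View pics/s1.png

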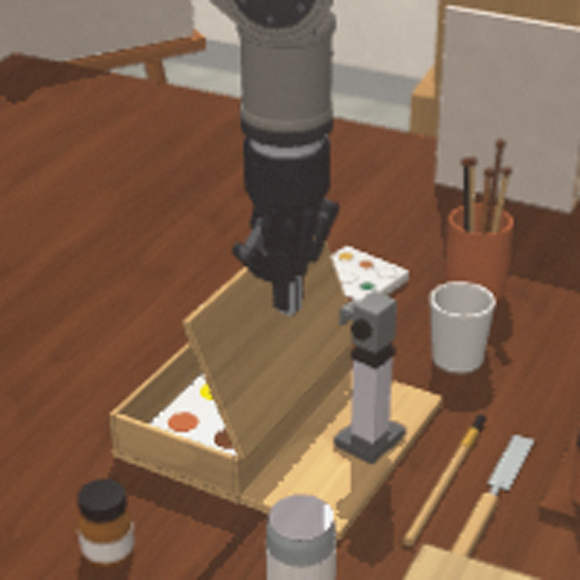

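The closed fingertips sit behind the lid at about (288,305), clear of the mast at (370,320). I'll push the lid along the arc.

step_arm(moves=[[-10,0,0,0,0,0,0],[-20,0,1,0,0,0,0],[-28,0,2,0,0,0,0],[-34,0,3,0,0,0,0],[-40,1,5,0,0,0,0],[-46,2,8,0,0,0,0],[-51,3,11,0,0,0,0],[-56,4,14,0,0,0,0]])

```text
clock: 3.25
tcp_pos: [0.543, 0.0357, 0.1631]
orientation: [-3.122, 0.348, -0.0]
contact_force: [0.3, 0.5, 0.9]
grip_width: -0.0001
gripper_force: 0.6
```

step_arm(moves=[[-5,1,3,0,0,0,0],[-10,2,7,0,0,0,0],[-15,2,11,0,0,0,0],[-20,3,15,0,0,0,0],[-24,3,20,0,0,0,0],[-28,4,24,0,0,0,0],[-32,5,29,0,0,0,0],[-36,6,34,0,0,0,0]])

```text
clock: 4.05
tcp_pos: [0.5066, 0.0379, 0.1289]
orientation: [-3.122, 0.348, -0.0]
contact_force: [0.5, -0.1, 0.5]
grip_width: 0.0001
gripper_force: 0.4
```

Run:
```python
from h import *
ex=np.array([np.cos(.057),-np.sin(.057),0])
P=[]
base=np.array([.598,.033,0])
for th in [.5,.4,.3,.2,.1,.05,0]:
    rr=.128; a=-rr*np.cos(th)+.009*np.sin(th)+.013; z=.055+rr*np.sin(th)+.009*np.cos(th)
    P.append(base+ex*a+[0,0,z])
to(P)
f=frame('side'); save(f,'pics/s2.png',(200,90,400,290),2.9)
```

```text
t 4.05 tcp [0.5066 0.0379 0.1289] F [ 0.5 -0.1  0.5] w 8.98232275056955e-05 yaw -12.72 zax [ 0.  0. -1.]
[-3.5  0.3  4.6]
[-9.8  1.4 15.8]
[-15.    2.2  27.5]
[-18.9   2.9  39.6]
[-21.7   3.4  52.2]
[-22.6   3.5  58.5]
[-23.2   3.6  64.9]
```

View pics/s2.png

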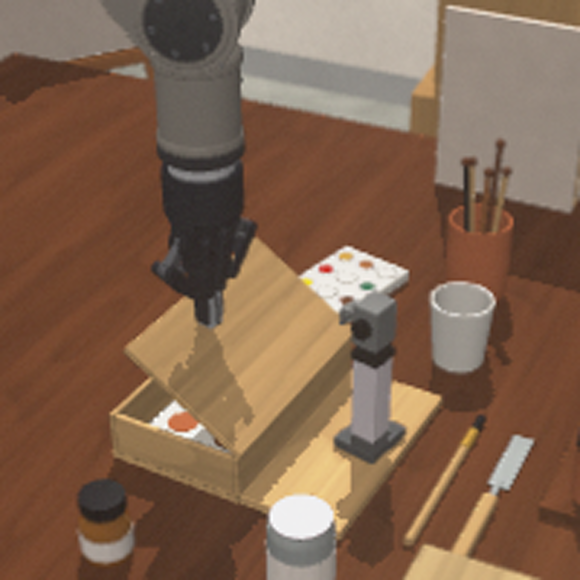

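The lid follows and is about 30° open, with the fingertip at (208,322) on its outer face. I'll continue gently.

step_arm(moves=[[-3,0,5,0,0,0,0],[-6,1,10,0,0,0,0],[-9,1,15,0,0,0,0],[-12,2,20,0,0,0,0],[-14,2,25,0,0,0,0],[-16,2,30,0,0,0,0],[-18,3,35,0,0,0,0],[-19,3,40,0,0,0,0]])

```text
clock: 4.9
tcp_pos: [0.4874, 0.039, 0.0888]
orientation: [3.122, -0.348, -0.001]
contact_force: [-0.3, -0.4, 0.6]
grip_width: -0.0
gripper_force: 0.4
```

step_arm(moves=[[0,0,4,0,0,0,0],[-1,0,8,0,0,0,0],[-1,0,11,0,0,0,0],[-2,0,14,0,0,0,0],[-2,0,16,0,0,0,0],[-2,0,18,0,0,0,0],[-3,0,20,0,0,0,0],[-3,0,21,0,0,0,0]])

```text
clock: 5.7
tcp_pos: [0.4848, 0.0397, 0.0682]
orientation: [-3.122, 0.348, -0.0]
contact_force: [0.2, 0.3, 1.0]
grip_width: 0.0003
gripper_force: 0.3
```

step_arm(moves=[[0,0,1,0,0,0,0],[0,0,2,0,0,0,0],[0,0,3,0,0,0,0],[0,0,3,0,0,0,0]])

```text
clock: 6.1
tcp_pos: [0.4848, 0.0396, 0.0652]
orientation: [3.122, -0.348, -0.0]
contact_force: [0.3, -0.3, -0.7]
grip_width: -0.0001
gripper_force: 0.0
```

step_arm(moves=[[0,0,1,0,0,0,0],[0,0,1,0,0,0,0],[0,0,1.5,0,0,0,0],[0,0,1.5,0,0,0,0]])

```text
clock: 6.5
tcp_pos: [0.4849, 0.0396, 0.0645]
orientation: [3.122, -0.348, 0.0]
contact_force: [-3.2, -0.7, 10.1]
grip_width: -0.0001
gripper_force: 5.0
```

Run:
```python
from h import *
to([])
f=frame('side'); save(f,'pics/s3.png',(200,140,360,260),4.5); C=cloud(f).reshape(-1,3)
m=(C[:,0]>.42)&(C[:,0]<.60)&(C[:,1]>-.05)&(C[:,1]<.17)&(C[:,2]>.04)&(C[:,2]<.08)
m2=m&((C[:,1]<0)|(C[:,1]>.09))
for a in np.arange(.44,.6,.02):
    k=m2&(abs(C[:,0]-a)<.01); print(round(a,2),k.sum(),np.median(C[k,2]).round(4))
```

```text
t 6.5 tcp [0.4849 0.0396 0.0645] F [-3.2 -0.7 10.1] w -0.00013826318968583395 yaw -12.74 zax [ 0. -0. -1.]
0.44 39 0.063
0.46 91 0.0645
0.48 171 0.0643
0.5 171 0.0644
0.52 163 0.0646
0.54 177 0.0643
0.56 186 0.0645
0.58 208 0.0643
```

View pics/s3.png

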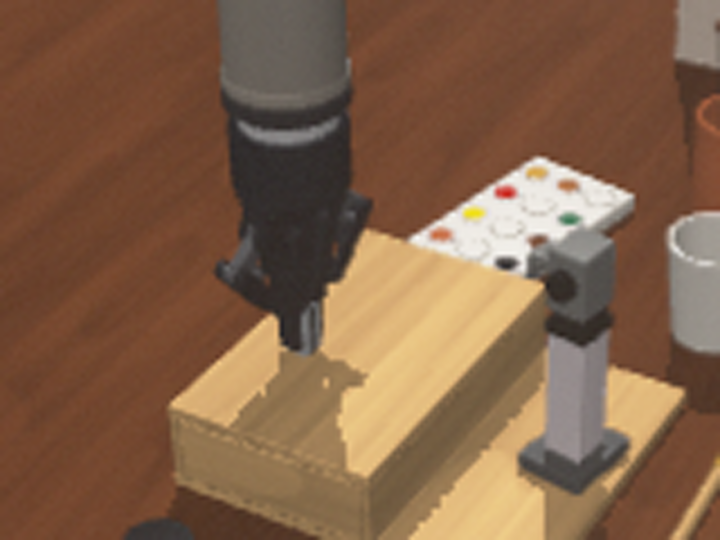

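The lid lies flat with its outer face at 64.4 mm. I'll lift clear, open, and refit the head.

step_arm(moves=[[0,0,-10,0,0,0,0],[0,0,-40,0,0,0,0],[0,0,-85,0,0,0,40],[0,0,-130,0,0,0,85],[0,0,-175,0,0,0,85],[0,0,-210,0,0,0,85],[0,0,-235,0,0,0,85],[0,0,-240,0,0,0,85]])

```text
clock: 7.35
tcp_pos: [0.4863, 0.04, 0.3076]
orientation: [-3.121, 0.348, -0.01]
contact_force: [-0.2, 0.4, -0.4]
grip_width: 0.0841
gripper_force: 0.0
```

Run:
```python
from h import *
F={n:[frame(n) for _ in range(5)] for n in('top','side')}
C={n:np.vstack([cloud(f).reshape(-1,3) for f in F[n]]) for n in F}
from scipy.optimize import least_squares
for n,Q in C.items():
    m=np.all((Q>[.60,.0,.138])&(Q<[.73,.13,.186]),1); P=Q[m]
    # sdf to union: head box, lip ignored, button box
    def sdf(p,P):
        c,s=np.cos(p[2]),np.sin(p[2]); d=P-[p[0],p[1],.160+p[3]]
        L=np.c_[c*d[:,0]+s*d[:,1],-s*d[:,0]+c*d[:,1],d[:,2]]
        def box(ce,h):
            q=abs(L-ce)-h; return np.linalg.norm(np.maximum(q,0),axis=1)+np.minimum(q.max(1),0)
        return np.minimum.reduce([box([0,0,-.002],[.015,.017,.023]),box([0,-.021,0],[.0095,.004,.0095]),box([-.025,0,.013],[.010,.010,.006])])
    for _ in [0]:
        s=least_squares(sdf,[.670,.0695,-.22,0],args=(P,),loss='soft_l1',f_scale=.0015)
    print(n,len(P),s.x.round(4),np.abs(s.fun).mean().round(4))
    h=P[P[:,2]>.173]; print(cv2.minAreaRect((h[:,:2]*1000).astype(np.float32)))
to([[.670,.0685,.30],[.670,.0685,.136]])
```

```text
top 1334 [ 0.6695  0.0704 -0.2192  0.0007] 0.0018
((665.0342407226562, 69.29281616210938), (41.70756912231445, 37.87767791748047), 69.71321868896484)
side 1461 [ 6.695e-01  7.050e-02 -2.154e-01 -6.000e-04] 0.0017
((671.0263061523438, 69.08025360107422), (38.64495849609375, 32.49029541015625), 82.50404357910156)
t 7.85 tcp [0.4845 0.0396 0.303 ] F [ 0.1 -0.5  0.1] w 0.08462473039958558 yaw -12.73 zax [-0.001 -0.    -1.   ]
[174.6 -69.1   2.8]
[174.8 -69.1 166.8]
```

step_arm(moves=[[20,-8,0,0,0,0,85],[60,-24,0,0,0,0,85],[100,-40,0,0,0,0,85],[140,-56,0,0,0,0,85],[165,-66,0,0,0,0,85],[173.5,-70,0,0,0,0,85],[173.5,-70,0,0,0,0,85]])

```text
clock: 8.55
tcp_pos: [0.6697, 0.07, 0.3026]
orientation: [3.122, -0.348, -0.003]
contact_force: [-0.3, -0.1, -0.4]
grip_width: 0.0852
gripper_force: 0.0
```

step_arm(moves=[[0,0,20,0,0,0,85],[0,0,50,0,0,0,85],[0,0,85,0,0,0,85],[0,0,120,0,0,0,85],[0,0,150,0,0,0,80],[0,0,163,0,0,0,70],[0,0,167,0,0,0,60],[0,0,167,0,0,0,55]])

```text
clock: 9.35
tcp_pos: [0.6695, 0.0696, 0.1377]
orientation: [-3.122, 0.348, -0.001]
contact_force: [0.8, -1.5, 0.7]
grip_width: 0.0546
gripper_force: 0.0
```

Run:
```python
from h import *
f=frame('side'); save(f,'pics/s4.png',(280,150,380,250),5.8)
to([[.6693,.0695,.136]])
```

```text
t 9.4 tcp [0.6702 0.0698 0.1385] F [ 0.1 -0.6  1.1] w 0.05509900017067741 yaw -12.74 zax [ 0.002  0.    -1.   ]
[-0.8  0.5  2.5]
```

View pics/s4.png

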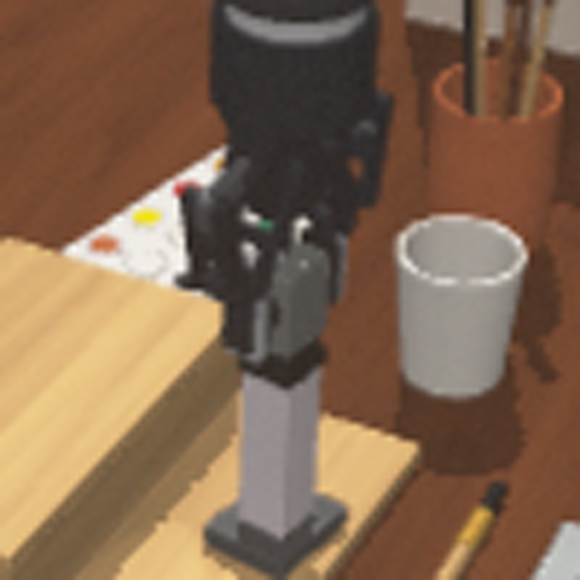

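The near finger, with its tip at (245,350), covers the button, and the head sits between the fingers. I'll close on it.

step_arm(moves=[[0,0,1.5,0,0,0,46],[0,0,1.5,0,0,0,40],[0,0,1.5,0,0,0,30],[0,0,1.5,0,0,0,25],[0,0,1.5,0,0,0,25],[0,0,1.5,0,0,0,25]], grip_force=50)

```text
clock: 10.0
tcp_pos: [0.6707, 0.0701, 0.1373]
orientation: [-3.121, 0.349, -0.005]
contact_force: [0.1, -0.4, 6.3]
grip_width: 0.0334
gripper_force: 51.4
```

step_arm(moves=[[0,0,-1,0,0,0,25],[0,0,-2,0,0,0,25],[0,0,-3,0,0,0,25],[0,0,-5,0,0,0,25]])

```text
clock: 10.4
tcp_pos: [0.6704, 0.0699, 0.1403]
orientation: [-3.121, 0.348, -0.003]
contact_force: [5.9, 1.4, -3.6]
grip_width: 0.034
gripper_force: 50.5
```

Run:
```python
from h import *
f=frame('side'); save(f,'pics/s5.png',(280,150,380,250),5.8)
to([])
```

```text
t 10.45 tcp [0.6704 0.07   0.1407] F [ 4.2  0.2 -2. ] w 0.033664156713923664 yaw -12.74 zax [ 0.002  0.001 -1.   ]
```

View pics/s5.png

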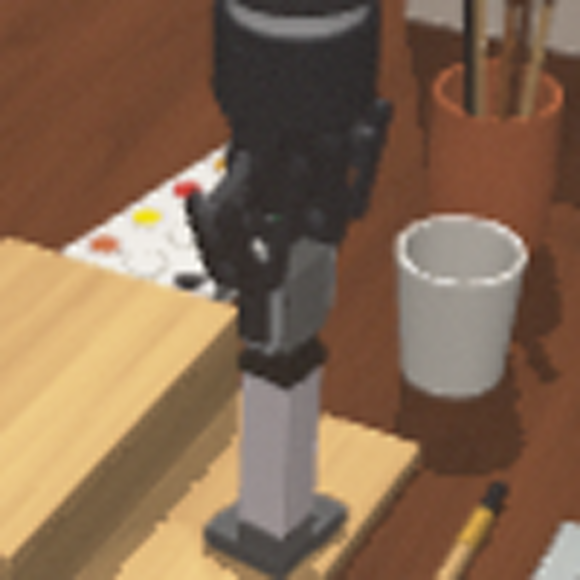

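The finger covers the button and the pull force is only about 3 N, so the head should be free. I'll pull straight up.

step_arm(moves=[[0,0,-3,0,0,0,25],[0,0,-7,0,0,0,25],[0,0,-11,0,0,0,25],[0,0,-15,0,0,0,25],[0,0,-19,0,0,0,25]])

```text
clock: 10.95
tcp_pos: [0.6703, 0.07, 0.1595]
orientation: [-3.121, 0.348, -0.003]
contact_force: [6.4, 1.7, -3.2]
grip_width: 0.0335
gripper_force: 50.6
```

Run:
```python
from h import *
f=frame('side'); save(f,'pics/s6.png',(280,130,380,250),4.8); C=cloud(f)
to([])
```

```text
t 11.0 tcp [0.6704 0.07   0.1602] F [ 3.3  1.  -1. ] w 0.03329502506432073 yaw -12.74 zax [ 0.002  0.001 -1.   ]
```

View pics/s6.png

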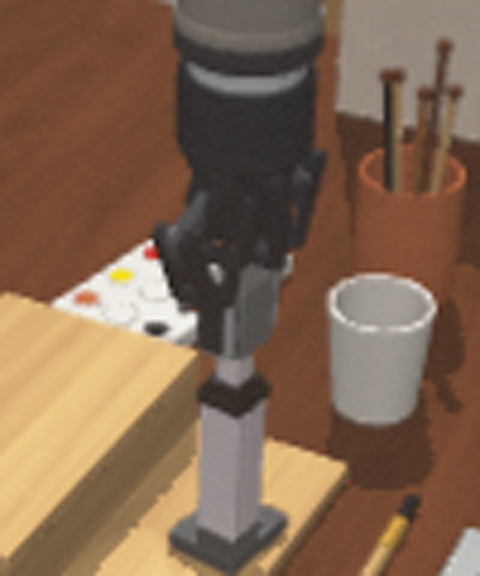

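The inner section is emerging at (237,368), so the latch is released. I'll continue upward.

step_arm(moves=[[0,0,-4,0,0,0,25],[0,0,-9,0,0,0,25],[0,0,-14,0,0,0,25],[0,0,-19,0,0,0,25],[0,0,-23,0,0,0,25],[0,0,-27,0,0,0,25],[0,0,-30,0,0,0,25],[0,0,-32,0,0,0,25]], grip_force=60)

```text
clock: 11.8
tcp_pos: [0.6702, 0.0699, 0.1914]
orientation: [-3.122, 0.348, -0.002]
contact_force: [6.1, 1.2, -3.2]
grip_width: 0.0335
gripper_force: 61.0
```

step_arm(moves=[[0,0,-2,0,0,0,25],[0,0,-4,0,0,0,25],[0,0,-7,0,0,0,25],[0,0,-10,0,0,0,25],[0,0,-13,0,0,0,25],[0,0,-16,0,0,0,25],[0,0,-20,0,0,0,25]])

```text
clock: 12.5
tcp_pos: [0.67, 0.0699, 0.2101]
orientation: [-3.122, 0.348, -0.001]
contact_force: [7.5, 2.1, -7.8]
grip_width: 0.0334
gripper_force: 60.5
```

step_arm(moves=[[0,0,-4,0,0,0,25],[0,0,-9,0,0,0,25],[0,0,-14,0,0,0,25],[0,0,-19,0,0,0,25],[0,0,-24,0,0,0,25],[0,0,-28,0,0,0,25],[0,0,-31,0,0,0,25],[0,0,-34,0,0,0,25]])

```text
clock: 13.3
tcp_pos: [0.67, 0.0699, 0.2442]
orientation: [-3.122, 0.348, -0.001]
contact_force: [7.3, 1.1, -8.4]
grip_width: 0.0332
gripper_force: 60.5
```

step_arm(moves=[[0,0,-1,0,0,0,25],[0,0,-2,0,0,0,25],[0,0,-3,0,0,0,25],[0,0,-3.5,0,0,0,25]])

```text
clock: 13.7
tcp_pos: [0.67, 0.0699, 0.2475]
orientation: [-3.122, 0.348, -0.001]
contact_force: [8.4, 1.9, -11.0]
grip_width: 0.0335
gripper_force: 60.5
```

step_arm(moves=[[0,0,-0.5,0,0,0,25],[0,0,-1,0,0,0,25],[0,0,-1,0,0,0,25]])

```text
clock: 14.0
tcp_pos: [0.6699, 0.0699, 0.2475]
orientation: [-3.122, 0.348, 0.0]
contact_force: [9.3, 2.3, -12.5]
grip_width: 0.0335
gripper_force: 61.0
```

step_arm(moves=[[0,0,-1,0,0,0,25],[0,0,-2,0,0,0,25],[0,0,-2,0,0,0,25],[0,0,-2,0,0,0,25]])

```text
clock: 14.4
tcp_pos: [0.6694, 0.07, 0.2477]
orientation: [-3.122, 0.348, 0.003]
contact_force: [12.2, 3.2, -20.4]
grip_width: 0.0337
gripper_force: 62.3
```

Run:
```python
from h import *
f=frame('side'); save(f,'pics/s7.png',(260,90,380,270),3.3)
to([])
```

```text
t 14.45 tcp [0.6694 0.07   0.2477] F [ 11.4   2.2 -20.4] w 0.03318442844557467 yaw -12.72 zax [-0.002  0.001 -1.   ]
```

View pics/s7.png

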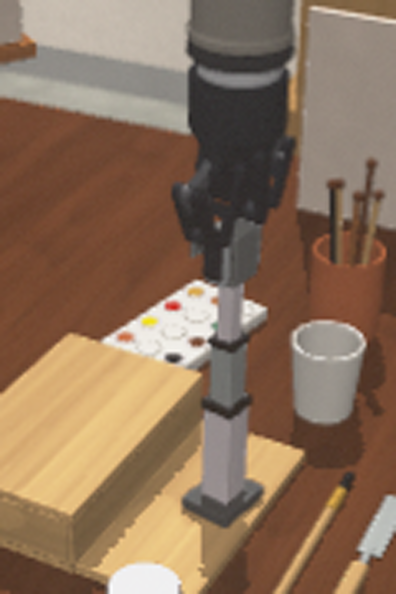

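The mast is fully extended, with both sections showing at (232,310) and (228,370). It bears on the end stop at 20 N with the TCP 110 mm up, and the lid is flat.

```bash
python3 -c "
from bench import r
print(r.hand_in())"
```

```text
the job is handed in; nothing more can be done
None
```

I lowered the lid gently until it lay flat. I then pulled the mast up to its second stop with the button squeezed in, and handed the job in at about 14.5 s with the head still held there.

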